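# Start the mixing station on its key strip

### The arm

A 6-joint arm with a two-finger parallel gripper is mounted at the origin on a cart in front of the work surface, level with it; the furniture and walls round the work are solid. World frame = base frame: x ahead of the robot, y to its left, z up, the work surface at z = 0. Lengths are in m, angles in degrees, forces in N, time in s.
With the tool pointing down it reaches from about 0.375 to 0.975 m from the base axis. Payload 3.8 kg.
Tool frame: the origin (TCP) lies at the very end of the fingers, on their centre line; the grasp point (between the pads) lies 19 mm behind it; z points along the fingers, y is the direction in which the jaws open and shut (so a half turn about z gives the same grasp; the last joint's range is limited). The gripper opens to 85 mm and grips with 20 to 120 N. Pads are 22 mm wide; open, the fingers measure 114 mm over their backs; the gripper's body (76 mm by 85 mm) begins 54 mm behind the grasp point. The pads swing forward as they close: fully open they stand 13 mm farther back than shut.
Start: joints at [-2.114, 15.12, 91.902, -0, 72.978, -2.114], TCP at [0.675, -0, 0.231] pointing down, gripper open.
Joint ranges: [-150.88, 150.88], [-54.13, 125.18], [17.81, 147.31], [-75.09, 255.09], [0, 152.58], [-146.25, 146.25]. Speed limits (degrees/s): [147.25, 147.25, 180, 180, 180, 180].

### API

Orientations are given as [roll, pitch, yaw] about the fixed x, y, z axes, in that order (R = Rz(yaw) Ry(pitch) Rx(roll)).
In Python, from plant import manip gives the robot as it stands. The module is installed in compiled form; this text tells all that it offers.
- The arm moves only by the shell command python3 -m creep 'ROWS'. ROWS is JSON, a list of rows, each an object with "slide": the shift along the world's x, y, z in m, a list of three; "rotation": the turn, a rotation vector about the world's x, y, z in rad, a list of three; "jaw": the closure, from -1 (fully open) to 1 (shut), so that 0 is half open. In form: [{"slide": [dx, dy, dz], "rotation": [ax, ay, az], "jaw": jaw}, ...]. A call has 1 to 5 rows; each row is the pose to reach, as a shift and turn from the pose commanded when the call began; what a row does not reach only later rows make up. A row lasts 1/8 s, in which the tool goes at most 62.5 mm and 10.7 degrees, less where a joint would pass 70% of its speed; a pose out of reach is approached as far as the arm can. A call with a gripper value outside its range is refused whole. The fingers move at their own pace and stop on an object; the grip force is fixed at half the most. Time passes only in rows, so rows that repeat a pose let the fingers close. It gives the time, the measured TCP pose, the force and the opening at its end, in the units of the state.
- manip.sense(): the state, without advancing time (a new reading comes with each control period).
- manip.grab_frame(name): name is "scene" or "side" or "wrist"; returns a dict with "pixels" (400x640x3 uint8, blue, green, red), "camera_matrix" (3x3 intrinsics, pixels), "dist_coeffs" ([k1, k2, p1, p2, k3] as OpenCV has them; the pictures are not rectified), "position" and "rotation" of the camera in the world; the wrist camera has in their place "hand_eye" (4x4, takes a point from camera to tool coordinates, whose origin is the TCP and whose axes are the flange's). Camera axes: x right, y down, z forward; pixel columns grow to the right and rows downward; lengths in m; the calibration is good to about 2 mm. A picture is of the moment at which its call begins: read the wrist's pose just before it. There is no depth.
- manip.close_job(): hands the job in, once; it reports no verdict.
The state is a dict: "time_s": time; "joint_positions": joint angles; "joint_vel": joint speeds; "tau": joint torques, N m; "position": TCP position; "ee_rot": TCP orientation; "ft_force": force on the tool from outside, world axes, zero at the start; "moment": the same for the moment, N m; "gripper_width": finger opening in m.
Only numpy, scipy, OpenCV 4.12 (cv2) and the standard library are available. Lean on these libraries where they do the work, as an engineer would, in place of code of your own. Each camera call takes 0.05 s, during which the arm holds its last target. There are 200 camera calls.

### The job

Start up the paint mixing station on its strip of four push keys: with the fingertips tap down the round key (extraction), then the square key (mixer), then the long bar key (dosing), each lightly and well down, so that it stays down. Leave the plus-shaped key up, and do not pick up or shift the jar, the cup or the marker around the strip.

Things in the scene. Friction and masses are not known exactly. Their poses are not given: they have to be found in the camera images.
- strip: Fixed aluminium carrier, 96 x 330 x 17 mm, lying on the bench; origin at the centre of its underside, x across it, y along its length. It carries four equal black key units in a row, 78 mm apart centre to centre along its y; which unit stands in which place varies.
- round_top (a point): Centre of the upper face of the white key cap shaped as a round disc, 34 mm across; the cap is 12 mm thick, its upper face is about 73 mm above the bench while up and looks straight up; axes parallel to those of the strip. The black unit under it is 66 x 66 mm and fixed, its face 27 mm below the cap's upper face.
- square_top (a point): Centre of the upper face of the white key cap shaped as a square, 30 x 30 mm; the cap is 12 mm thick, its upper face is about 73 mm above the bench while up and looks straight up; axes parallel to those of the strip. The black unit under it is 66 x 66 mm and fixed, its face 27 mm below the cap's upper face.
- bar_top (a point): Centre of the upper face of the white key cap shaped as a long bar, 18 mm along the unit's x by 50 mm along its y; the cap is 12 mm thick, its upper face is about 73 mm above the bench while up and looks straight up; axes parallel to those of the strip. The black unit under it is 66 x 66 mm and fixed, its face 27 mm below the cap's upper face.
- plus_top (a point): Centre of the upper face of the white key cap shaped as a plus sign, two crossed bars each 46 x 15 mm; the cap is 12 mm thick, its upper face is about 73 mm above the bench while up and looks straight up; axes parallel to those of the strip. The black unit under it is 66 x 66 mm and fixed, its face 27 mm below the cap's upper face.
- key_round (a joint): Travel of the round key in m: 0 up (as at the start), 0.008 at its bottom stop, growing as it is pushed down. It yields at about 3 N, takes about 4.2 N at the bottom, and stays where it is left; it counts as down from 0.004. The cap sits on it on a cushion spring (3 N per mm, up to 6 mm), so under the finger the cap's face sinks 1 to 1.5 mm more than this value, and pushing on past the bottom stop adds 3 N per mm; the cushion springs back when released.
- key_square (a joint): Travel of the square key in m: 0 up (as at the start), 0.008 at its bottom stop, growing as it is pushed down. It yields at about 3 N, takes about 4.2 N at the bottom, and stays where it is left; it counts as down from 0.004. The cap sits on it on a cushion spring (3 N per mm, up to 6 mm), so under the finger the cap's face sinks 1 to 1.5 mm more than this value, and pushing on past the bottom stop adds 3 N per mm; the cushion springs back when released.
- key_bar (a joint): Travel of the bar key in m: 0 up (as at the start), 0.008 at its bottom stop, growing as it is pushed down. It yields at about 3 N, takes about 4.2 N at the bottom, and stays where it is left; it counts as down from 0.004. The cap sits on it on a cushion spring (3 N per mm, up to 6 mm), so under the finger the cap's face sinks 1 to 1.5 mm more than this value, and pushing on past the bottom stop adds 3 N per mm; the cushion springs back when released.
- key_plus (a joint): Travel of the plus key in m: 0 up (as at the start), 0.008 at its bottom stop, growing as it is pushed down. It yields at about 3 N, takes about 4.2 N at the bottom, and stays where it is left; it counts as down from 0.004. The cap sits on it on a cushion spring (3 N per mm, up to 6 mm), so under the finger the cap's face sinks 1 to 1.5 mm more than this value, and pushing on past the bottom stop adds 3 N per mm; the cushion springs back when released.
- jar: Loose glass jar with lid, 62 mm across, 78 mm tall, standing behind the strip; origin at the centre of its underside. A bystander.
- viscosity_cup: Loose light grey cone-topped cup standing mouth down behind the strip, 55 mm across, 63 mm tall; origin at the centre of its underside. A bystander.
- marker: Loose marker pen, 123 mm long and 18 mm thick, lying in front of the strip; origin at the centre of its underside, its length along its y. A bystander.
- unit_round: The fixed black unit, 66 x 66 x 36 mm, under the round key; origin at the centre of its underside, 10 mm above the bench.
- unit_square: The fixed black unit, 66 x 66 x 36 mm, under the square key; origin at the centre of its underside, 10 mm above the bench.
- unit_bar: The fixed black unit, 66 x 66 x 36 mm, under the bar key; origin at the centre of its underside, 10 mm above the bench.
- unit_plus: The fixed black unit, 66 x 66 x 36 mm, under the plus key; origin at the centre of its underside, 10 mm above the bench.

How it is judged (in metres and radians):
On the way, in this order (a step that is already met when the one before it is completed fails the run):
1. the round key is tapped down (value of joint key_round above 0.004 m), for 0.1 s.
2. the square key is tapped down (value of joint key_square above 0.004 m), for 0.1 s.
3. the bar key is tapped down (value of joint key_bar above 0.004 m), for 0.1 s.
At the end, for the whole second after the job is handed in: The round, square and bar keys are each down by more than 4 mm of their 8 mm travel, the plus-shaped key by less than 3 mm; the jar and the cup stand upright (within 0.2 rad), and they and the marker are within 20 mm of where they stood (value of joint each of key_round, key_square, key_bar above 0.004 m and value of joint key_plus below 0.003 m and distance of each of jar, viscosity_cup, marker from where it was at the start of the episode below 0.02 m and angle between each of jar, viscosity_cup's own z axis and vertical below 0.2 rad); the robot touches nothing.
It fails at once if the square key goes down before the round key is down (value of joint key_square above 0.003 m and value of joint key_round below 0.004 m).
It fails at once if the bar key goes down before the square key is down (value of joint key_bar above 0.003 m and value of joint key_square below 0.004 m).
It fails at once if the plus-shaped key is pushed down by more than 3 mm (value of joint key_plus above 0.003 m).
It fails at once if a key or its unit is hit or pressed with more than 20 N (contact force between any of the arm, the fingers and unit_round above 20 N or contact force between any of the arm, the fingers and unit_square above 20 N or contact force between any of the arm, the fingers and unit_bar above 20 N or contact force between any of the arm, the fingers and unit_plus above 20 N).
It fails at once if the jar, the cup or the marker is moved by more than 20 mm, or lifted by more than 12 mm (distance of any of jar, viscosity_cup, marker from where it was at the start of the episode above 0.02 m or height (world z) of any of jar, viscosity_cup, marker above 0.012 m).
It also fails if it takes over 40 s, if anything falls off the work surface, if the arm or the gripper's body presses on something with over 40 N, if the wrist force passes 120 N, or if a joint passes its speed limit or range.

## Working session

There is one attempt and no reset: what is moved stays moved. The work goes in short steps, Python scripts to look and compute and a shell command to move; the robot and the scene stay as the last step left them, time stands still between calls to the robot, and variables do not carry over. Pictures are saved under pics/ and viewed, about 8 in all and at most 12, crops included, and the job is handed in when it is done.

```bash
mkdir -p pics
cat > h.py <<'E'
import numpy as np, cv2
from plant import manip
from scipy.spatial.transform import Rotation as R
def ray(f,uv,z):
    p=cv2.undistortPoints(np.array(uv,float).reshape(-1,1,2),np.array(f["camera_matrix"]),np.array(f["dist_coeffs"])).reshape(-1,2)
    d=np.c_[p,np.ones(len(p))]@np.array(f["rotation"]).T; c=np.array(f["position"])
    return c+d*((z-c[2])/d[:,2])[:,None]
E
python3 - <<'E'
from h import *
s=manip.sense(); print(s)
for n in("scene","side"):
    f=manip.grab_frame(n); cv2.imwrite(f"pics/{n}0.png",f["pixels"]); print(n,f["position"],np.array(f["rotation"]).round(3).tolist())
    hsv=cv2.cvtColor(f["pixels"],cv2.COLOR_BGR2HSV)
    m=cv2.inRange(hsv,(0,0,170),(179,50,255))
    k,l,st,c=cv2.connectedComponentsWithStats(m)
    for i in range(1,k):
        if 80<st[i][4]<6000: print(st[i].tolist(),c[i].round(1),ray(f,c[i],.073)[0].round(4))
E
```

```text
{'time_s': 0.0, 'joint_positions': array([-2.11568581e+00,  1.51683946e+01,  9.19828413e+01,  9.34348663e-04,
        7.29756569e+01, -2.11452526e+00]), 'joint_vel': array([ 0.04079294,  0.10565186, -0.06195467, -0.03911316,  0.05992886,
        0.04334736]), 'tau': array([ 6.10465631e-04, -5.15121067e+01, -3.67308676e+01, -4.07824507e-05,
        1.31324201e-02,  1.46811578e-05]), 'position': array([6.74266423e-01, 1.33399175e-05, 2.29956033e-01]), 'ee_rot': array([-1.79873227e+02, -5.57415524e-03,  8.99985587e+01]), 'ft_force': array([-0.41807163, -0.30211557,  0.18853731]), 'moment': array([-0.00359058, -0.05990667, -0.06884943]), 'gripper_width': 0.08580517025054467}
scene [-0.03021175  0.55060642  0.52808309] [-122.63, 1.335, -128.041]Traceback (most recent call last):
  File "<stdin>", line 9, in <module>
  File "h.py", line 7, in ray
    return c+d*((z-c[2])/d[:,2])[:,None]
                         ~^^^^^
IndexError: too many indices for array: array is 1-dimensional, but 2 were indexed
```

View pics/scene0.png

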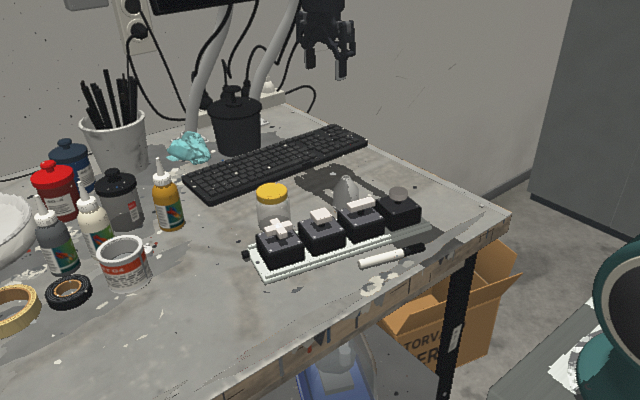

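The scene picture shows the strip with, left to right, plus (278,228), square (321,214), bar (361,206) and round (398,193, shaded). The jar and cup are behind it and the marker is in front. The camera rotation is given as roll/pitch/yaw, so I'll fix the helper.

```bash
sed -i 's/np.array(f\["rotation"\]).T/R.from_euler("xyz",f["rotation"],degrees=True).as_matrix().T/' h.py
python3 - <<'E'
from h import *
for n in("scene","side"):
    f=manip.grab_frame(n); cv2.imwrite(f"pics/{n}1.png",f["pixels"]); print(n,f["position"],f["rotation"])
    hsv=cv2.cvtColor(f["pixels"],cv2.COLOR_BGR2HSV)
    m=cv2.inRange(hsv,(0,0,200),(179,50,255))
    k,l,st,c=cv2.connectedComponentsWithStats(m)
    for i in range(1,k):
        if 60<st[i][4]<6000:
            p=ray(f,c[i],.073)[0]
            if .3<p[0]<1 and abs(p[1])<.5: print(st[i].tolist(),c[i].round(1),p.round(4))
    if n=="scene": print(ray(f,[(278,228),(321,214),(361,206),(398,193)],.073).round(4))
    cv2.imwrite(f"pics/{n}1.png",f["pixels"])
    if n=="scene": cv2.imwrite("pics/crop1.png",cv2.resize(f["pixels"][170:290,230:440],None,fx=3.5,fy=3.5,interpolation=cv2.INTER_CUBIC))
E
```

```text
scene [-0.03021175  0.55060642  0.52808309] [-122.62966128    1.33534231 -128.04097478]
[153, 168, 25, 13, 125] [164.3 174.8] [0.8111 0.2963 0.073 ]
[347, 194, 28, 14, 157] [360.9 201.4] [0.4919 0.0677 0.073 ]
[77, 196, 18, 11, 101] [ 85.3 201.4] [0.8103 0.4453 0.073 ]
[310, 207, 22, 13, 166] [320.5 213.2] [0.5085 0.1447 0.073 ]
[78, 209, 22, 13, 166] [ 88.3 216. ] [0.7578 0.455  0.073 ]
[264, 218, 28, 16, 231] [277.7 225.7] [0.5247 0.2209 0.073 ]
[96, 235, 46, 27, 275] [118.8 247.5] [0.6352 0.4435 0.073 ]
[248, 234, 143, 47, 751] [301.  257.9] [0.4333 0.2399 0.073 ]
[359, 249, 44, 17, 276] [380.6 256.5] [0.3605 0.1469 0.073 ]
[361, 276, 23, 20, 177] [373.5 285.9] [0.3208 0.1985 0.073 ]
[[ 0.519   0.224   0.073 ]
 [ 0.506   0.1455  0.073 ]
 [ 0.481   0.0774  0.073 ]
 [ 0.47   -0.0019  0.073 ]]
side [0.25329176 0.85020577 0.40499584] [-111.753295      0.34034011 -159.25411996]
[341, 202, 16, 9, 81] [348.7 206.1] [0.4913 0.0723 0.073 ]
[180, 204, 15, 22, 154] [186.4 217.8] [0.8053 0.2583 0.073 ]
[323, 212, 17, 10, 96] [331.1 217.2] [0.508  0.1465 0.073 ]
[300, 226, 22, 11, 156] [310.6 230.7] [0.5241 0.2234 0.073 ]
[286, 226, 87, 50, 548] [328.6 255.8] [0.4551 0.3057 0.073 ]
[126, 228, 20, 30, 255] [134.6 246.8] [0.8077 0.4024 0.073 ]
[368, 231, 22, 17, 139] [378.6 238.8] [0.3874 0.2116 0.073 ]
[93, 245, 22, 33, 307] [102.4 265.5] [0.8074 0.4747 0.073 ]
[383, 250, 14, 14, 109] [389.9 256.3] [0.3534 0.2705 0.073 ]
[119, 255, 35, 20, 352] [137.6 264.9] [0.7508 0.4504 0.073 ]
[169, 268, 45, 25, 343] [191.1 279. ] [0.6352 0.452  0.073 ]
```

View pics/side1.png

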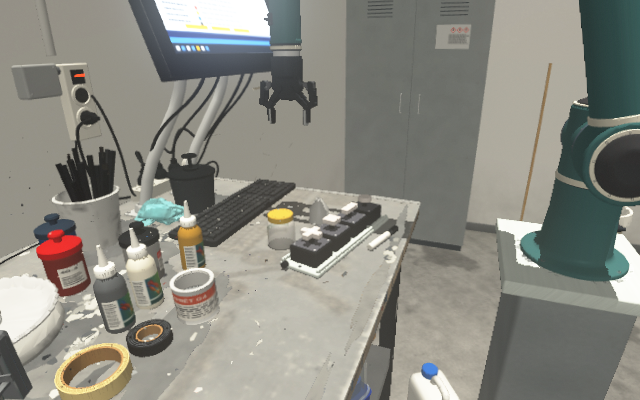

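View pics/crop1.png

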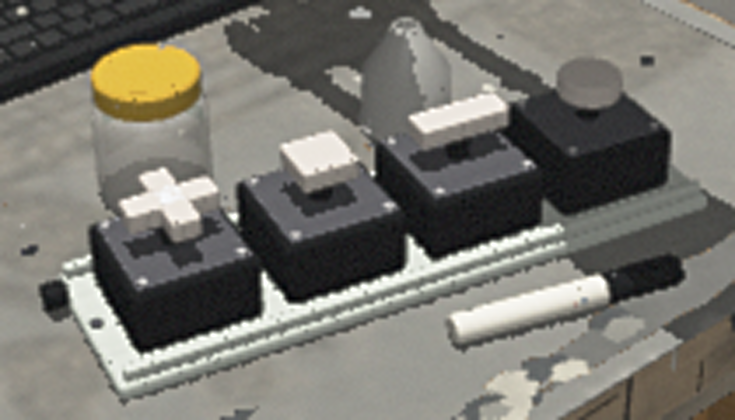

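The side picture agrees on the order: plus (310,231), square (331,217), bar (349,206), with round beyond them. The crop shows the bar's length running along the strip, and the jar and cup are well behind it. By extrapolation the round key is near (0.475,-0.007). I'll move above it, shut the jaws and check with the wrist camera.

```bash
python3 -m creep '[{"slide":[-0.05,-0.002,0],"rotation":[0,0,0],"jaw":1},{"slide":[-0.1,-0.004,0],"rotation":[0,0,0],"jaw":1},{"slide":[-0.15,-0.005,0],"rotation":[0,0,0],"jaw":1},{"slide":[-0.2,-0.006,0],"rotation":[0,0,0],"jaw":1},{"slide":[-0.2,-0.006,0],"rotation":[0,0,0],"jaw":1}]'
python3 - <<'E'
from h import *
s=manip.sense(); f=manip.grab_frame("wrist"); print(s["position"],s["ee_rot"],s["gripper_width"],s["ft_force"])
cv2.imwrite("pics/w1.png",f["pixels"])
H=np.array(f["hand_eye"]);T=np.eye(4);T[:3,:3]=R.from_euler("xyz",s["ee_rot"],degrees=True).as_matrix();T[:3,3]=s["position"]
C=T@H; g=dict(f,position=C[:3,3],rotation=R.from_matrix(C[:3,:3]).as_euler("xyz",degrees=True))
hsv=cv2.cvtColor(f["pixels"],cv2.COLOR_BGR2HSV)
for lo in(100,200):
    k,l,st,c=cv2.connectedComponentsWithStats(cv2.inRange(hsv,(0,0,lo),(179,60,255)))
    for i in range(1,k):
        if 300<st[i][4]<30000: print(lo,st[i].tolist(),c[i].round(1),ray(g,c[i],.073)[0].round(4))
E
```

```text
time_s: 0.78
position: [0.4712, -0.0059, 0.2302]
ee_rot: [-179.9, -0.0, 90.0]
ft_force: [1.5, -0.7, -0.1]
gripper_width: -0.0002
[ 0.47122187 -0.00589111  0.23021169] [-1.79852112e+02 -6.61532332e-03  8.99864785e+01] -0.00022218833762421933 [ 1.4549552  -0.68950552 -0.10452488]
100 [326, 0, 74, 56, 2930] [362.6  23.5] [0.5057 0.1311 0.073 ]
100 [308, 65, 72, 68, 3486] [342.2  99.7] [0.4899 0.0701 0.073 ]
100 [309, 171, 35, 35, 944] [325.6 187.9] [ 0.476  -0.0088  0.073 ]
100 [313, 339, 14, 31, 357] [319.6 354.7] [ 0.4705 -0.2009  0.073 ]
200 [292, 0, 29, 130, 442] [305.9  64.1] [0.4588 0.0992 0.073 ]
200 [298, 0, 94, 130, 1278] [332.6  62.7] [0.4813 0.1003 0.073 ]
200 [347, 0, 40, 30, 898] [366.9  12.4] [0.509  0.1396 0.073 ]
200 [376, 0, 37, 132, 469] [393.9  64.7] [0.5332 0.099  0.073 ]
200 [0, 24, 39, 101, 2974] [15. 79.] [0.1934 0.0942 0.073 ]
200 [250, 37, 29, 80, 824] [263.4  76.2] [0.4225 0.0896 0.073 ]
200 [331, 73, 30, 54, 986] [345.7 100.4] [0.4929 0.0695 0.073 ]
200 [0, 208, 76, 75, 4492] [ 35.7 248.8] [ 0.1727 -0.0743  0.073 ]
```

View pics/w1.png

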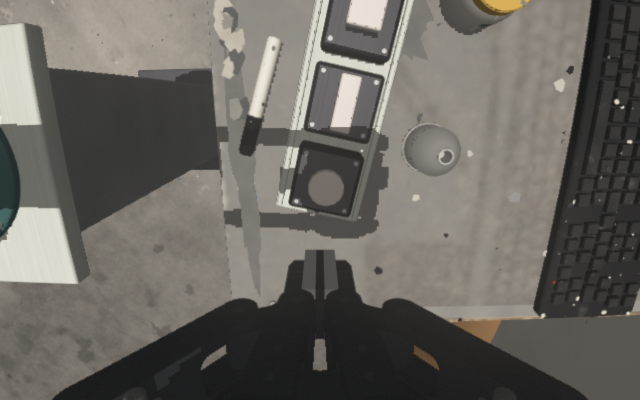

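The wrist picture shows the round key at (326,188), the bar at (346,100), the square at the top edge (367,12), and the shut fingertips at (320,260). The key positions agree: round (0.476,-0.009), bar (0.493,0.0695), square (0.509,0.145). Next I'll descend above round.

```bash
python3 -m creep '[{"slide":[0.002,-0.003,-0.045],"rotation":[0,0,0],"jaw":1},{"slide":[0.002,-0.003,-0.09],"rotation":[0,0,0],"jaw":1},{"slide":[0.002,-0.003,-0.125],"rotation":[0,0,0],"jaw":1},{"slide":[0.002,-0.003,-0.142],"rotation":[0,0,0],"jaw":1},{"slide":[0.002,-0.003,-0.142],"rotation":[0,0,0],"jaw":1}]'
```

```text
time_s: 1.45
position: [0.4769, -0.009, 0.0883]
ee_rot: [-179.9, -0.0, 90.0]
ft_force: [0.2, -1.0, 0.1]
gripper_width: -0.0
```

```bash
python3 -m creep '[{"slide":[0,0,-0.007],"rotation":[0,0,0],"jaw":1},{"slide":[0,0,-0.012],"rotation":[0,0,0],"jaw":1},{"slide":[0,0,-0.016],"rotation":[0,0,0],"jaw":1},{"slide":[0,0,-0.019],"rotation":[0,0,0],"jaw":1},{"slide":[0,0,-0.021],"rotation":[0,0,0],"jaw":1}]'
```

```text
time_s: 2.08
position: [0.4774, -0.009, 0.0687]
ee_rot: [179.9, 0.0, 90.0]
ft_force: [-0.5, 0.6, 2.5]
gripper_width: -0.0001
```

```bash
python3 -m creep '[{"slide":[0,0,-0.002],"rotation":[0,0,0],"jaw":1},{"slide":[0,0,-0.004],"rotation":[0,0,0],"jaw":1},{"slide":[0,0,-0.005],"rotation":[0,0,0],"jaw":1},{"slide":[0,0,-0.005],"rotation":[0,0,0],"jaw":1},{"slide":[0,0,-0.005],"rotation":[0,0,0],"jaw":1}]'
```

```text
time_s: 2.7
position: [0.4774, -0.009, 0.0635]
ee_rot: [180.0, 0.0, 90.0]
ft_force: [0.4, 0.1, 4.8]
gripper_width: -0.0003
```

```bash
python3 -m creep '[{"slide":[0,0,-0.001],"rotation":[0,0,0],"jaw":1},{"slide":[0,0,-0.001],"rotation":[0,0,0],"jaw":1}]'
python3 -m creep '[{"slide":[0,0,0.012],"rotation":[0,0,0],"jaw":1},{"slide":[0,0,0.041],"rotation":[0,0,0],"jaw":1},{"slide":[0.011,0.05,0.041],"rotation":[0,0,0],"jaw":1},{"slide":[0.022,0.1,0.041],"rotation":[0,0,0],"jaw":1},{"slide":[0.032,0.154,0.041],"rotation":[0,0,0],"jaw":1}]'
python3 -m creep '[{"slide":[0,0,0],"rotation":[0,0,0],"jaw":1},{"slide":[0,0,-0.01],"rotation":[0,0,0],"jaw":1},{"slide":[0,0,-0.014],"rotation":[0,0,0],"jaw":1},{"slide":[0,0,-0.014],"rotation":[0,0,0],"jaw":1}]'
```

```text
time_s: 2.95
position: [0.4774, -0.009, 0.0627]
ee_rot: [180.0, 0.0, 90.0]
ft_force: [0.1, -0.2, 6.1]
gripper_width: -0.0001
time_s: 3.58
position: [0.5086, 0.146, 0.1033]
ee_rot: [-180.0, 0.0, 89.9]
ft_force: [0.1, -0.5, 0.1]
gripper_width: 0.0003
time_s: 4.08
position: [0.508, 0.1437, 0.0883]
ee_rot: [-179.9, 0.0, 89.9]
ft_force: [-0.3, 0.2, -0.0]
gripper_width: 0.0003
```

Round reached its bottom stop: force rose to 6.1 N. Now the square key, to the same depth.

```bash
python3 -m creep '[{"slide":[0,0,-0.007],"rotation":[0,0,0],"jaw":1},{"slide":[0,0,-0.012],"rotation":[0,0,0],"jaw":1},{"slide":[0,0,-0.016],"rotation":[0,0,0],"jaw":1},{"slide":[0,0,-0.019],"rotation":[0,0,0],"jaw":1},{"slide":[0,0,-0.021],"rotation":[0,0,0],"jaw":1}]'
python3 -m creep '[{"slide":[0,0,-0.002],"rotation":[0,0,0],"jaw":1},{"slide":[0,0,-0.004],"rotation":[0,0,0],"jaw":1},{"slide":[0,0,-0.006],"rotation":[0,0,0],"jaw":1},{"slide":[0,0,-0.006],"rotation":[0,0,0],"jaw":1},{"slide":[0,0,-0.006],"rotation":[0,0,0],"jaw":1}]'
```

```text
time_s: 4.7
position: [0.5089, 0.1448, 0.0683]
ee_rot: [-180.0, 0.0, 90.0]
ft_force: [-1.3, -2.1, 3.0]
gripper_width: -0.0
time_s: 5.32
position: [0.5089, 0.1448, 0.0627]
ee_rot: [-180.0, 0.0, 90.0]
ft_force: [-2.7, -2.8, 5.5]
gripper_width: -0.0005
```

```bash
python3 -m creep '[{"slide":[0,0,0.012],"rotation":[0,0,0],"jaw":1},{"slide":[0,0,0.041],"rotation":[0,0,0],"jaw":1},{"slide":[-0.008,-0.04,0.041],"rotation":[0,0,0],"jaw":1},{"slide":[-0.016,-0.0755,0.041],"rotation":[0,0,0],"jaw":1},{"slide":[-0.016,-0.0755,0.041],"rotation":[0,0,0],"jaw":1}]'
python3 - <<'E'
from h import *
f=manip.grab_frame("scene");cv2.imwrite("pics/crop2.png",cv2.resize(f["pixels"][170:290,230:440],None,fx=3.5,fy=3.5,interpolation=cv2.INTER_CUBIC))
E
```

```text
time_s: 5.95
position: [0.4927, 0.0682, 0.1035]
ee_rot: [180.0, -0.0, 89.8]
ft_force: [-0.2, 0.2, -0.4]
gripper_width: -0.0002
```

View pics/crop2.png

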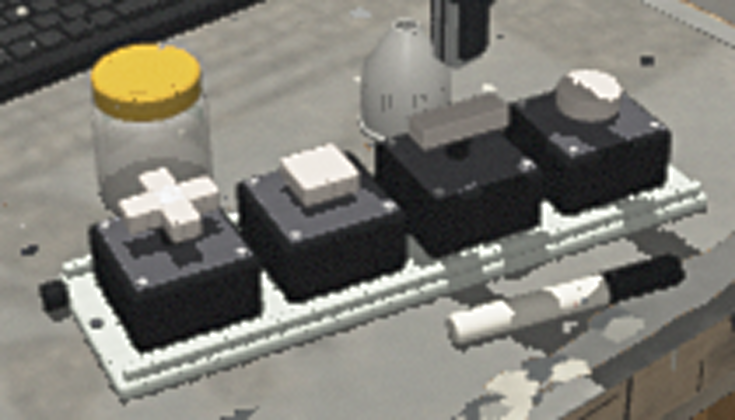

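The crop shows the round (590,90) and square (318,170) caps lower than before. Plus (168,202) and bar (458,118) are still up, and the bystanders have not moved. Now the bar key.

```bash
python3 -m creep '[{"slide":[0,0,-0.01],"rotation":[0,0,0],"jaw":1},{"slide":[0,0,-0.02],"rotation":[0,0,0],"jaw":1},{"slide":[0,0,-0.025],"rotation":[0,0,0],"jaw":1},{"slide":[0,0,-0.029],"rotation":[0,0,0],"jaw":1},{"slide":[0,0,-0.033],"rotation":[0,0,0],"jaw":1}]'
python3 -m creep '[{"slide":[0,0,-0.003],"rotation":[0,0,0],"jaw":1},{"slide":[0,0,-0.006],"rotation":[0,0,0],"jaw":1},{"slide":[0,0,-0.008],"rotation":[0,0,0],"jaw":1},{"slide":[0,0,-0.008],"rotation":[0,0,0],"jaw":1},{"slide":[0,0,-0.008],"rotation":[0,0,0],"jaw":1}]'
```

```text
time_s: 6.62
position: [0.4928, 0.0698, 0.0701]
ee_rot: [-180.0, -0.0, 90.0]
ft_force: [-2.1, 1.1, 2.8]
gripper_width: 0.0001
time_s: 7.25
position: [0.4929, 0.0698, 0.0627]
ee_rot: [-180.0, -0.0, 90.0]
ft_force: [-4.5, 2.7, 6.6]
gripper_width: -0.0
```

```bash
python3 -m creep '[{"slide":[0,0,0.012],"rotation":[0,0,0],"jaw":1},{"slide":[0,0,0.06],"rotation":[0,0,0],"jaw":1},{"slide":[0,0,0.12],"rotation":[0,0,0],"jaw":1},{"slide":[0,0,0.15],"rotation":[0,0,0],"jaw":1},{"slide":[0,0,0.15],"rotation":[0,0,0],"jaw":1}]'
python3 - <<'E'
from h import *
f=manip.grab_frame("scene");cv2.imwrite("pics/crop3.png",cv2.resize(f["pixels"][170:290,230:440],None,fx=3.5,fy=3.5,interpolation=cv2.INTER_CUBIC))
E
```

```text
time_s: 7.88
position: [0.4958, 0.0694, 0.2164]
ee_rot: [179.5, -0.0, 90.0]
ft_force: [0.0, 0.4, -1.0]
gripper_width: 0.0001
```

View pics/crop3.png

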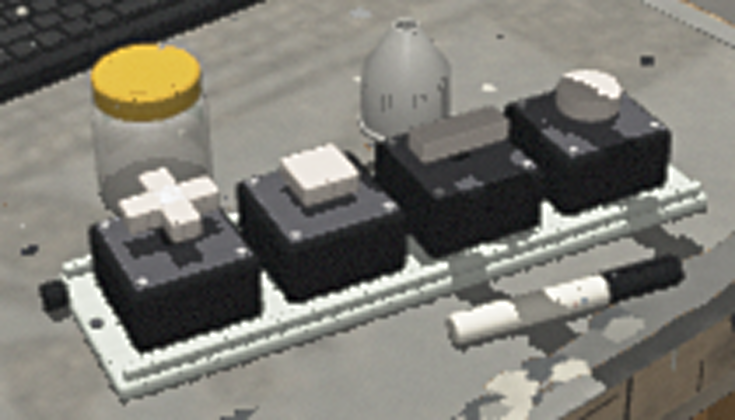

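The bar cap (458,133) now sits lower too. Plus (168,202) is unchanged, the bystanders are in place and the arm is clear, so I'm handing in.

```bash
python3 -m creep '[{"slide":[0,0,0],"rotation":[0,0,0],"jaw":1},{"slide":[0,0,0],"rotation":[0,0,0],"jaw":1}]'; python3 -c "
from plant import manip
print(manip.close_job())"
```

```text
time_s: 8.18
position: [0.4918, 0.0693, 0.2103]
ee_rot: [-179.8, 0.0, 90.0]
ft_force: [-0.2, 0.3, -0.9]
gripper_width: 0.0003
the job is handed in; nothing more can be done
None
```

I tapped the round, square and bar keys down in that order with the shut fingertips, each to about its bottom stop. I then lifted clear and handed in at about 8.2 s.

- **Press depth and force:** Vertical force at the end of each press was 6.1 N (round), 5.5 N (square) and 6.6 N (bar), with the tip at 62.7 mm each time. The square and bar presses also showed side forces of up to 4.5 N; those were gone after release.
- **Last picture:** All three caps sit lower than at the start. The plus key is still up, and the jar, cup and marker look unmoved.
- **Not checked:** Key travel was judged from force and pictures only, since it cannot be read directly. The hand-in gives no verdict. No check failed.

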